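# Open the jar mixer's hold-down arm and keep it up

## Task

The jar in the mixer is done. Push the mixer's sprung trip plunger fully down so that the interlock pin drops, then pull the latch tab on the nose of the hold-down arm sideways, away from the plunger's side, against its spring, and lift the arm's nose off its ball post. Finish while holding the arm still, its nose at least 6 cm above where it rested, so that a colleague can take the jar out, and leave the jar and the other things on the bench and mixer where they stand.

Things in the scene. Friction and masses are not known exactly. Their poses are not given: they have to be found in the camera images.
- mixer: Jar mixer: white housing 300 mm deep (x), 270 wide (y -150 to +120), deck 50 mm above bench, fixed. Origin on the bench under the jar's pad; x points from the arm's nose to its hinge (away from the robot at yaw 0), y is the latch's pull direction, z up. Hinge axis (along y) at x 115, z 120; ball post x -90, y 0 (28 mm ball, flange under it hooked by the latch bolt); plunger x -80, y -115; pin x -90, y 43.
- plunger_top (a point): Centre of the top face of the trip plunger: a grey round cap 32 mm across and 10 mm thick, 110 mm above the bench, on a white column 50 mm square whose top is 86 mm above the bench. Pushed straight down.
- plunger (a joint): Stroke of the trip plunger in m: 0 up, 0.012 fully down at a hard stop. It springs back. Takes 1.5 N at first, about 4.5 N at the end, and some 2 N more while it pushes the interlock pin down (the last 11 mm).
- interlock_pin (a point): Centre of the top of the interlock pin, a steel pin 10 mm thick that stands 13 mm out of a small aluminium guide block beside the latch's leg (top 85 mm above the bench), and blocks the latch until it has dropped.
- interlock (a joint): How far the interlock pin has dropped, in m: 0 up (latch blocked), free from about 0.008, 0.011 fully down. The plunger pushes it down; it stays down.
- latch_tab (a point): Grip point of the latch tab: upright steel plate 12 mm thick (mixer y), 26 long (mixer x), rising 45 mm from the latch plate on top of the arm's nose. Point on its middle plane, 28 mm above that plate, 16 below the tab's top, 167 above the bench when down. The latch rides on the arm: pinch the tab across its thickness, pull it sideways and lift the arm by it. Axes as the arm's.
- latch (a joint): How far the latch is pulled sideways (mixer +y, away from the plunger), in m: 0 sprung home, bolt under the ball post's flange; the bolt is clear of the flange from 0.010; 0.014 at its stop. Spring 3 N at home, 9 N at the stop; springs back when let go.
- hold_arm: Hold-down arm: aluminium bar 32 mm wide, 14 thick, level when down, steel coupler head at its nose; about 0.6 kg with the latch. Origin on its hinge axis; x as mixer x when down (nose at x -205 mm), y is the hinge axis. Swings up about +y, to 1.0 rad at most; falls back when let go (some 4 N needed at the nose).
- nose (a point): Centre of the underside of the coupler head at the arm's nose (head 44 x 36 x 22 mm), 205 mm from the hinge axis, 111 mm above the bench when the arm is down.
- jar: White screw-capped jar, 52 mm across, 52 mm high, standing loose on the mixer's pad under the arm. Origin at the centre of its underside. Leave alone.
- small_jar: White screw-capped jar, 40 mm across, 40 mm high, loose on the mixer's deck. Origin at the centre of its underside. Leave alone.
- weight: Steel knobbed weight, 26 mm across, 36 mm high, loose on the mixer's deck. Origin at the centre of its underside. Leave alone.
- amber_bottle: Amber bottle, 72 mm across, 130 mm high, on the bench. Origin at the centre of its underside. Leave alone.
- mortar: White bowl, 100 mm across, 60 mm high, on the bench. Origin at the centre of its underside. Leave alone.
- ointment_tub: White tub, 72 mm across, 75 mm high, on the bench. Origin at the centre of its underside. Leave alone.
- spatula: Spatula 200 mm long lying on the bench along its x, origin under its middle. Leave alone.

How it is judged:
By the outcome, as a careful person would: the job done as asked, in the order asked, and still so for the second after the job is handed in, while the arm keeps its last pose, push and grip.
It also fails if it takes over 42 s, if anything falls off the work surface, if the arm or the gripper's body presses on something with over 40 N, if the wrist force passes 120 N, or if a joint passes its speed limit or range.

## Robot

A 6-joint arm with a two-finger parallel gripper is mounted at the origin on the work surface. World frame = base frame: x ahead of the robot, y to its left, z up, the work surface at z = 0. Lengths are in m, angles in degrees, forces in N, time in s.
With the tool pointing down it reaches from about 0.2 to 0.875 m from the base axis. Payload 3.4 kg.
Tool frame: the origin (TCP) lies on the centre line of the jaws, within the pads' length; the fingertips stand 8 mm ahead of it and the grasp point (between the pads) lies 11 mm behind it; z points along the fingers, y is the line along which they close (so a half turn about z gives the same grasp; the last joint's range is limited). The gripper opens to 94 mm and grips with 3 to 60 N. Pads are 16 mm wide; open, the fingers measure 119 mm over their backs; the gripper's body (75 mm by 177 mm) begins 78 mm behind the grasp point.
Start: joints at [-70.703, 15.808, 86.224, -0, 77.962, -6.933], TCP at [0.254, -0.516, 0.213] pointing down, gripper open.
Joint ranges: [-165.64, 165.64], [-43.16, 119.46], [12.63, 154.43], [-67.54, 247.53], [6.08, 155.33], [-154.97, 154.97]. Speed limits (degrees/s): [147.25, 147.25, 180, 180, 180, 180].

## Interface

Orientations are given as [roll, pitch, yaw] about the fixed x, y, z axes, in that order (R = Rz(yaw) Ry(pitch) Rx(roll)).
In Python, from plant import r, eyes, spotter gives the robot as it stands.
- The arm moves only by the tool move_arm, never from a script. Its arguments are lists of equal length, an entry for each row: "delta_pos": the shift along the tool's x, y, z in mm, a list of three; "dr": the turn, a rotation vector about the tool's x, y, z in rad, a list of three; "fingers": the opening, from -1 (shut) to 1 (fully open). In form: {"delta_pos": [[x, y, z], ...], "dr": [[wx, wy, wz], ...], "fingers": [fingers, ...]}. A call has 1 to 8 rows; each row shifts and turns the commanded pose from where the row before left it, along the tool's axes as they then stand; what a row does not reach is not made up. A row lasts 1/10 s, in which the tool goes at most 50 mm and 8.59 degrees, less where a joint would pass 70% of its speed; a pose out of reach is approached as far as the arm can. A call with a gripper value outside its range is refused whole. The fingers move at their own pace and stop on an object; "force" is the grip in N (left out, the last holds). Time passes only in rows, so rows that do not move let the fingers close. It gives the time, the measured TCP pose, the force, the opening and the grip force at its end, in the units of the state.
- r.sense(): the state, without advancing time (a new reading comes with each control period).
- eyes.capture(name): name is "side" or "top"; returns (picture, depth): 400x640x3 uint8, blue, green, red; 400x640 float32, m along the optical axis (not along the pixel's ray), 0 where there is no reading.
- eyes.camera_info(name): a dict with "camera_matrix" (3x3 intrinsics, pixels), "camera_from_world" (4x4, takes a point from world to camera coordinates). Camera axes: x right, y up, looking along -z (the intrinsics and any distortion apply to the point x, -y, -z); pixel columns grow to the right and rows downward; lengths in m; the calibration is good to about 2 mm. A picture is of the moment at which its call begins. camera_info takes no time and is no camera call.
- r.hand_in(): hands the job in; it is judged then, once.
Trained networks look in the newest picture that a camera, given by its name, has taken for a name from the list of things; names that differ only in an ending like _2 or _b are one class to them, and where a whole thing is asked for, a point or a joint stands for the part that bears it (a point fixed in the world has none). Each returns a list of dicts, best first, with "p" (0 to 1); they miss things now and then, are a little off and sometimes report something else, mostly with a low value. They report only what shows in the picture. A call takes as long as a camera call.
- spotter.silhouettes(camera, label): "pixels" (400x640 bool, what is visible of it) and "point" ([column, row] in pixels, amid what is visible of it).
- spotter.spot_point(camera, label): "point" ([column, row] in pixels: a listed point, or the origin of a listed thing).
The state is a dict: "clock": time; "qpos": joint angles; "dq": joint speeds; "joint_efforts": joint torques, N m; "position": TCP position; "ee_rot": TCP orientation; "contact_force": force on the tool from outside, world axes, zero at the start; "ft_torque": the same for the moment, N m; "finger_gap": finger opening in m; "gripper_force": force on a finger pad.
Only numpy, scipy, OpenCV 4.12 (cv2) and the standard library are available. Lean on these libraries where they do the work, as an engineer would, in place of code of your own. Each camera call takes 0.05 s, during which the arm holds its last target. There are 200 camera calls.

## Working session

There is one attempt and no reset: what is moved stays moved. The work goes in short steps, Python scripts to look and compute and a tool call to move; the robot and the scene stay as the last step left them, time stands still between calls to the robot, and variables do not carry over. Pictures are saved under pics/ and viewed, at most 10 in all, crops included, and the job is handed in when it is done.

Besides the shell and the picture viewer there is one more tool, called after "Emit:" by a JSON object that holds its "api" and its "payload". move_arm: Moves the arm, as the interface text tells. Its arguments: {"type":"object","properties":{"delta_pos":{"type":"array","items":{"type":"array","items":{"type":"number"}}},"dr":{"type":"array","items":{"type":"array","items":{"type":"number"}}},"fingers":{"type":"array","items":{"type":"number"}},"force":{"type":"number"}},"required":["delta_pos","dr","fingers"]}

```bash
mkdir -p pics; cat > h.py <<'E'
import numpy as np, cv2
from plant import r, eyes, spotter
def px2w(cam,uv,depth):
    i=eyes.camera_info(cam);K=np.array(i["camera_matrix"]);T=np.array(i["camera_from_world"])
    u,v=uv; p=np.array([(u-K[0,2])/K[0,0]*depth,-(v-K[1,2])/K[1,1]*depth,-depth])
    return (np.linalg.inv(T)@np.r_[p,1])[:3]
def atz(cam,uv,z):
    a=px2w(cam,uv,.1);b=px2w(cam,uv,1.);return a+(b-a)*(z-a[2])/(b[2]-a[2])
def w2px(cam,p):
    i=eyes.camera_info(cam);K=np.array(i["camera_matrix"]);T=np.array(i["camera_from_world"])
    c=(T@np.r_[p,1])[:3];q=K@np.array([c[0],-c[1],-c[2]]);return q[:2]/q[2]
E
python3 - <<'E'
from h import *
np.set_printoptions(precision=4,suppress=True)
print(eyes.camera_info("top").keys())
zs=dict(plunger_top=.110,interlock_pin=.085,latch_tab=.167,nose=.111,mixer=0,hold_arm=.12,jar=None)
for c in("top","side"):
    im,d=eyes.capture(c);cv2.imwrite(f"pics/{c}0.png",im);np.save(f"{c}_d.npy",d)
    for n,z in zs.items():
        for o in spotter.spot_point(c,n)[:2]:
            print(c,n,round(o["p"],2),np.round(o["point"],1), atz(c,o["point"],z) if z is not None else "", px2w(c,o["point"],d[int(o["point"][1]),int(o["point"][0])]))
s=r.sense();print({k:s[k] for k in("clock","position","ee_rot","contact_force","finger_gap")})
E
```

```text
dict_keys(['camera_matrix', 'camera_from_world'])
top plunger_top 0.45 [397.3 219.4] [ 0.5423 -0.1862  0.11  ] [ 0.5425 -0.1866  0.1076]
top latch_tab 0.9 [354.6 216.3] [ 0.5427 -0.0683  0.167 ] [ 0.5418 -0.0672  0.1788]
top nose 0.77 [355.6 218.5] [ 0.5414 -0.0759  0.111 ] [ 0.5361 -0.0694  0.1831]
top mixer 0.58 [361.4 190.9] [ 0.63  -0.101  0.   ] [ 0.6129 -0.0881  0.1286]
top hold_arm 0.69 [361.7 143.1] [ 0.7425 -0.0875  0.12  ] [ 0.7391 -0.086   0.1343]
top jar 0.41 [355.9 190.9]  [ 0.6125 -0.0737  0.1286]
side plunger_top 0.57 [370.1 172.7] [ 0.5318 -0.1816  0.11  ] [ 0.5372 -0.1922  0.1042]
side latch_tab 0.69 [352.2 168.7] [ 0.5392 -0.0715  0.167 ] [ 0.5343 -0.0629  0.1717]
side nose 0.75 [350.8 182.2] [ 0.5498 -0.0835  0.111 ] [ 0.5231 -0.0372  0.1386]
side mixer 0.76 [330.  207.3] [ 0.6208 -0.0689  0.    ] [ 0.5767 -0.0016  0.0481]
side hold_arm 0.67 [300.7 165.9] [ 0.7492 -0.0793  0.12  ] [ 0.7355 -0.0614  0.1305]
side jar 0.68 [330.2 193.8]  [ 0.6129 -0.058   0.0606]
{'clock': 0.8, 'position': array([ 0.2541, -0.5158,  0.2135]), 'ee_rot': array([179.9909,   0.0001,  26.2295]), 'contact_force': array([ 0.5602,  0.1561, -0.4   ]), 'finger_gap': 0.09405619668726399}
```

```bash
python3 -c "
import cv2
a=cv2.imread('pics/top0.png')[100:280,270:450];b=cv2.imread('pics/side0.png')[120:270,230:430]
cv2.imwrite('pics/topc.png',cv2.resize(a,None,fx=3.3,fy=3.3,interpolation=2))
cv2.imwrite('pics/sidec.png',cv2.resize(b,None,fx=4,fy=4,interpolation=2))"
```

```text
(no output)
```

View pics/topc.png

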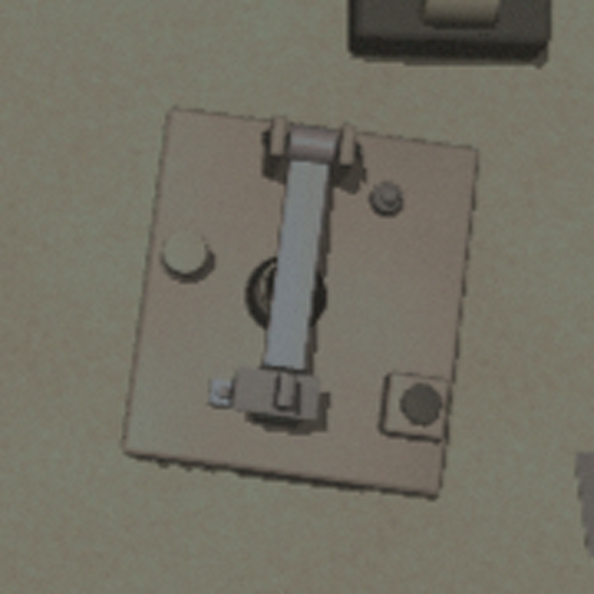

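View pics/sidec.png

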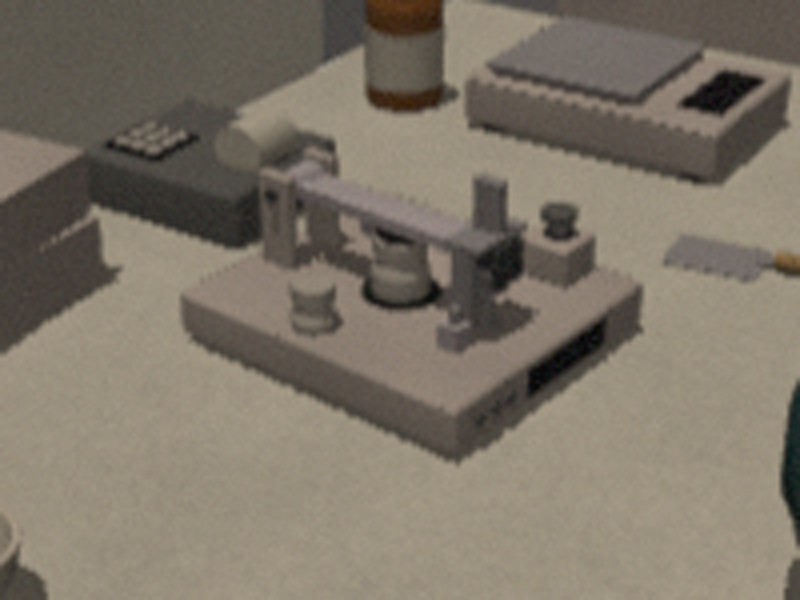

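View pics/top0.png

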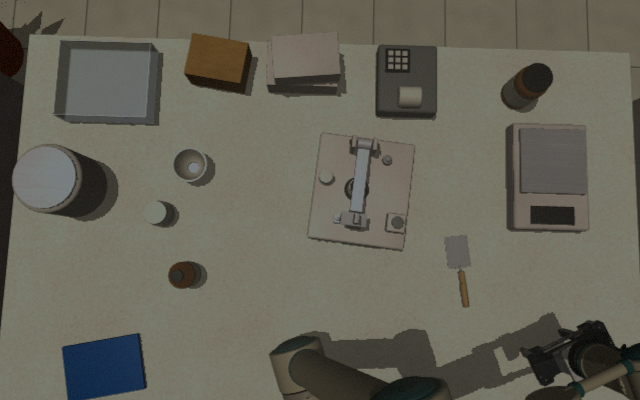

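The top view shows the mixer turned slightly. The plunger cap is at about (397.5, 222), the tab at about (356, 217), and the deck corners at about (322, 133), (415, 145), (402, 248) and (309, 237). The side view agrees: arm down, pin block to the +y side of the leg, small jar on the deck at left. Next I'll fit the mixer pose from depth.

```bash
cat > fit.py <<'E'
from h import *
np.set_printoptions(precision=4,suppress=True)
def cloud(c,d):
    v,u=np.nonzero(d>0);i=eyes.camera_info(c);K=np.array(i["camera_matrix"]);T=np.array(i["camera_from_world"]);z=d[v,u]
    p=np.c_[(u-K[0,2])/K[0,0]*z,-(v-K[1,2])/K[1,1]*z,-z,np.ones(len(z))];return (np.linalg.inv(T)@p.T).T[:,:3]
if __name__=="__main__":
  for c in("top","side"):
    P=cloud(c,np.load(f"{c}_d.npy"));P=P[(abs(P[:,0]-.62)<.25)&(abs(P[:,1]+.09)<.25)]
    D=P[(P[:,2]>.04)&(P[:,2]<.06)]
    R=cv2.minAreaRect((D[:,:2]*1000).astype(np.float32));print(c,"deck",len(D),D[:,2].mean(),R)
    for n,ctr,lo,hi,rad in(("cap",(.535,-.187),.098,.12,.03),("tab",(.54,-.068),.150,.2,.03),("bar",(.65,-.08),.12,.136,.06)):
        q=P[(P[:,2]>lo)&(P[:,2]<hi)&(np.hypot(*(P[:,:2]-ctr).T)<rad)]
        if len(q): print(n,len(q),q.mean(0),q.min(0),q.max(0), np.degrees(np.arctan2(*np.linalg.svd(q[:,:2]-q[:,:2].mean(0))[2][0][::-1])) if len(q)>2 else "")
E
python3 fit.py
```

```text
top deck 8345 0.049429375255001386 ((678.968505859375, -124.198974609375), (316.1066589355469, 415.4993896484375), 83.94349670410156)
cap 115 [ 0.5355 -0.1857  0.1087] [ 0.5221 -0.2015  0.1005] [ 0.5488 -0.1705  0.1155] -87.19851558302598
tab 60 [ 0.5371 -0.07    0.1792] [ 0.5248 -0.078   0.1524] [ 0.55   -0.064   0.1864] 173.70939749830865
bar 539 [ 0.6493 -0.0826  0.1262] [ 0.5911 -0.1043  0.1202] [ 0.7092 -0.0614  0.1325] 174.1002534530455
side deck 2552 0.048744498355371 ((678.7282104492188, -119.6683349609375), (315.52557373046875, 418.2572021484375), 83.01026916503906)
cap 49 [ 0.5354 -0.1812  0.1064] [ 0.5215 -0.2024  0.099 ] [ 0.5508 -0.168   0.1111] 137.58312745418468
tab 88 [ 0.5366 -0.0672  0.1673] [ 0.525  -0.0767  0.1501] [ 0.5539 -0.0607  0.1838] -177.61115795905604
bar 179 [ 0.6491 -0.0789  0.1247] [ 0.5909 -0.1032  0.1202] [ 0.7098 -0.0591  0.1281] 174.83931993196455
```

Emit:
{"api": "move_arm", "payload": {"delta_pos": [[0,0,0],[0,0,0],[0,0,0],[0,0,0],[20,-30,0],[20,-30,0],[20,-30,0],[20,-30,0]], "dr": [[0,0,0.14],[0,0,0.14],[0,0,0.14],[0,0,0.142],[0,0,0],[0,0,0],[0,0,0],[0,0,0]], "fingers": [-1,-1,-1,-1,-1,-1,-1,-1], "force": 30}}

```text
clock: 1.6
position: [0.3469, -0.4038, 0.2136]
ee_rot: [180.0, -0.0, -6.0]
contact_force: [-0.3, -0.0, 0.2]
finger_gap: 0.0333
gripper_force: 0.0
```

Emit:
{"api": "move_arm", "payload": {"delta_pos": [[20,-30,0],[20,-30,0],[20,-30,0],[20,-30,0],[20,-30,0],[20,-30,0],[20,-20,0],[10,0,0]], "dr": [[0,0,0],[0,0,0],[0,0,0],[0,0,0],[0,0,0],[0,0,0],[0,0,0],[0,0,0]], "fingers": [-1,-1,-1,-1,-1,-1,-1,-1]}}

```text
clock: 2.4
position: [0.5177, -0.2191, 0.2136]
ee_rot: [-180.0, -0.0, -5.8]
contact_force: [0.0, 0.3, -0.2]
finger_gap: 0.0006
gripper_force: 0.0
```

Emit:
{"api": "move_arm", "payload": {"delta_pos": [[0,0,0],[0,0,0]], "dr": [[0,0,0],[0,0,0]], "fingers": [-1,-1]}}

```text
clock: 2.6
position: [0.5155, -0.2223, 0.2133]
ee_rot: [180.0, 0.1, -6.0]
contact_force: [-0.7, 0.5, 0.2]
finger_gap: 0.0003
gripper_force: 0.0
```

Emit:
{"api": "move_arm", "payload": {"delta_pos": [[8,-19,0],[8,-19,0],[0,0,20],[0,0,20],[0,0,20],[0,0,0],[0,0,0]], "dr": [[0,0,0],[0,0,0],[0,0,0],[0,0,0],[0,0,0],[0,0,0],[0,0,0]], "fingers": [-1,-1,-1,-1,-1,-1,-1]}}

```text
clock: 3.3
position: [0.5354, -0.1863, 0.1537]
ee_rot: [180.0, 0.0, -6.1]
contact_force: [-0.7, 1.2, 0.8]
finger_gap: 0.0005
gripper_force: 0.0
```

```bash
python3 - <<'E'
from h import *
s=r.sense();print(s["position"],s["ee_rot"],s["contact_force"])
p=s["position"]
ims=[]
for c in("top","side"):
    im,d=eyes.capture(c);u,v=w2px(c,p-[0,0,.008]);print(c,u,v)
    for o in spotter.spot_point(c,"plunger_top")[:1]: print(o["p"],o["point"],atz(c,o["point"],.11))
    for o in spotter.spot_point(c,"latch_tab")[:1]: print(o["p"],o["point"],atz(c,o["point"],.167))
    cu=int(u);cv_=int(v)
    cr=cv2.resize(im[cv_-40:cv_+40,cu-50:cu+50],None,fx=4,fy=4,interpolation=2);ims.append(cr)
cv2.imwrite("pics/a.png",np.hstack(ims))
E
```

```text
[ 0.53539865 -0.18632859  0.15372347] [ 1.79987739e+02  2.79741039e-02 -6.05573822e+00] [-0.65410015  1.15507941  0.81222172]
top 399.80164784555546 221.12310397716135
0.33 [356.8, 191.1] [ 0.61448199 -0.07776169  0.11      ]
0.69 [354.3, 217.7] [ 0.53918093 -0.06756436  0.167     ]
side 370.3333694644086 162.38913341458877
0.45 [369.1, 174.9] [ 0.52657452 -0.16492739  0.11      ]
0.5 [350.0, 169.3] [ 0.54275591 -0.06396261  0.167     ]
```

View pics/a.png

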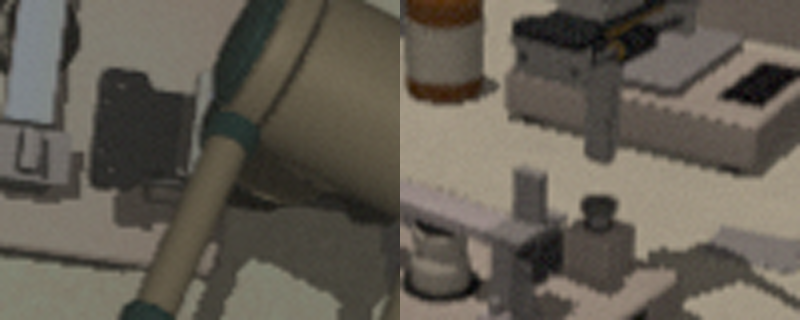

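The crop shows the fingertip (right half, about x 600) in line above the plunger cap, and in the top view the gripper body clears the tab. I'll press down now.

Emit:
{"api": "move_arm", "payload": {"delta_pos": [[0,0,18],[0,0,16],[0,0,4],[0,0,3],[0,0,3],[0,0,0]], "dr": [[0,0,0],[0,0,0],[0,0,0],[0,0,0],[0,0,0],[0,0,0]], "fingers": [-1,-1,-1,-1,-1,-1]}}

```text
clock: 4.2
position: [0.5358, -0.1852, 0.1099]
ee_rot: [-180.0, 0.0, -6.0]
contact_force: [-1.2, 0.6, 3.1]
finger_gap: 0.0004
gripper_force: 1.8
```

Emit:
{"api": "move_arm", "payload": {"delta_pos": [[0,0,2],[0,0,1],[0,0,0]], "dr": [[0,0,0],[0,0,0],[0,0,0]], "fingers": [-1,-1,-1]}}

```text
clock: 4.5
position: [0.5359, -0.1853, 0.1067]
ee_rot: [-180.0, 0.0, -6.0]
contact_force: [-1.5, 1.4, 4.0]
finger_gap: 0.0006
gripper_force: 2.5
```

Emit:
{"api": "move_arm", "payload": {"delta_pos": [[0,0,1],[0,0,1],[0,0,0]], "dr": [[0,0,0],[0,0,0],[0,0,0]], "fingers": [-1,-1,-1]}}

```text
clock: 4.8
position: [0.536, -0.1853, 0.1061]
ee_rot: [180.0, -0.0, -6.0]
contact_force: [-3.8, 1.5, 12.5]
finger_gap: 0.0003
gripper_force: 6.1
```

Emit:
{"api": "move_arm", "payload": {"delta_pos": [[0,0,1],[0,0,0]], "dr": [[0,0,0],[0,0,0]], "fingers": [-1,-1]}}

```text
clock: 5.0
position: [0.5361, -0.1853, 0.106]
ee_rot: [180.0, -0.1, -6.0]
contact_force: [-5.5, 2.3, 16.6]
finger_gap: 0.0002
gripper_force: 8.5
```

The plunger is at its hard stop: 16.6 N and no further travel. Next I'll rise and go over the tab.

Emit:
{"api": "move_arm", "payload": {"delta_pos": [[0,0,-20],[0,0,-35],[0,0,-35],[0,0,-25],[-3,-30,0],[-3,-30,0],[-3,-30,0],[-2,-25,0]], "dr": [[0,0,0],[0,0,0],[0,0,0],[0,0,0],[0,0,0],[0,0,0],[0,0,0],[0,0,0]], "fingers": [-1,-1,-1,0,0,0,0,0]}}

```text
clock: 5.8
position: [0.5377, -0.0687, 0.2183]
ee_rot: [-180.0, -0.1, -6.0]
contact_force: [0.2, 0.1, 0.4]
finger_gap: 0.0372
gripper_force: 0.0
```

Emit:
{"api": "move_arm", "payload": {"delta_pos": [[0,0,0],[0,0,0]], "dr": [[0,0,0],[0,0,0]], "fingers": [0,0]}}

```text
clock: 6.0
position: [0.5376, -0.07, 0.2183]
ee_rot: [179.9, -0.1, -5.9]
contact_force: [-0.2, -0.1, 0.2]
finger_gap: 0.0466
gripper_force: 0.0
```

```bash
python3 - <<'E'
from h import *
np.set_printoptions(precision=4,suppress=True)
s=r.sense();p=s["position"];print(p,s["ee_rot"],s["contact_force"],s["finger_gap"])
im,d=eyes.capture("side")
for n,z in(("interlock_pin",.076),("latch_tab",.167),("plunger_top",.11)):
  for o in spotter.spot_point("side",n)[:1]: print(n,o["p"],o["point"],atz("side",o["point"],z))
from fit import cloud
P=cloud("side",d);q=P[(P[:,2]>.15)&(P[:,2]<.183)&(np.hypot(*(P[:,:2]-[.537,-.069]).T)<.03)];print(len(q),q.mean(0),q.min(0),q.max(0))
print(w2px("side",p-[0,0,.008]))
cv2.imwrite("pics/b.png",cv2.resize(im[115:235,280:420],None,fx=5,fy=5,interpolation=2))
E
```

```text
[ 0.5376 -0.07    0.2183] [179.942   -0.0622  -5.8971] [-0.2136 -0.1343  0.2003] 0.04664676304706898
interlock_pin 0.35 [367.9, 173.3] [ 0.5678 -0.2355  0.076 ]
latch_tab 0.8 [353.1, 170.6] [ 0.5299 -0.0612  0.167 ]
plunger_top 0.55 [368.9, 174.9] [ 0.5271 -0.1646  0.11  ]
88 [ 0.5363 -0.067   0.1674] [ 0.5225 -0.0773  0.151 ] [ 0.5516 -0.0591  0.1824]
[352.7845 156.3102]
```

View pics/b.png

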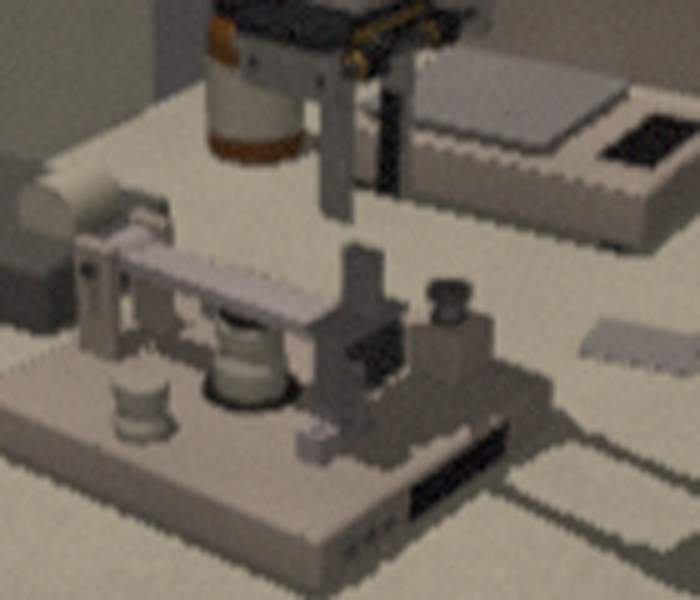

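The picture shows the fingers straddling the tab (tab at about x 362, midpoint of the fingers about 365 in the crop). No pin stands out of the guide block at about (315, 440). I'll descend and pinch.

Emit:
{"api": "move_arm", "payload": {"delta_pos": [[0,0,20],[0,0,20],[0,0,15],[0,0,7],[0,0,0],[0,0,0],[0,0,0]], "dr": [[0,0,0],[0,0,0],[0,0,0],[0,0,0],[0,0,0],[0,0,0],[0,0,0]], "fingers": [0,0,0,0,0,-0.4,-0.5], "force": 10}}

```text
clock: 6.9
position: [0.5378, -0.0702, 0.1574]
ee_rot: [180.0, -0.1, -6.0]
contact_force: [0.8, -0.2, -0.3]
finger_gap: 0.0345
gripper_force: 0.0
```

Emit:
{"api": "move_arm", "payload": {"delta_pos": [[0,0,0],[0,0,0],[0,0,0],[0,0,0]], "dr": [[0,0,0],[0,0,0],[0,0,0],[0,0,0]], "fingers": [-1,-1,-1,-1], "force": 10}}

```text
clock: 7.3
position: [0.5372, -0.0709, 0.1569]
ee_rot: [179.9, -0.0, -6.0]
contact_force: [-0.7, -3.9, 2.4]
finger_gap: 0.0119
gripper_force: 10.0
```

Emit:
{"api": "move_arm", "payload": {"delta_pos": [[0,0,0],[0,0,0],[0,-3,0],[0,-3,0],[0,-3,0],[0,-3,0],[0,0,0]], "dr": [[0,0,0],[0,0,0],[0,0,0],[0,0,0],[0,0,0],[0,0,0],[0,0,0]], "fingers": [-1,-1,-1,-1,-1,-1,-1], "force": 45}}

```text
clock: 8.0
position: [0.5385, -0.0594, 0.1569]
ee_rot: [179.8, -0.0, -5.9]
contact_force: [-1.5, -8.3, 4.3]
finger_gap: 0.0119
gripper_force: 45.0
```

Emit:
{"api": "move_arm", "payload": {"delta_pos": [[0,-1,0],[0,0,0],[1,0,-5.1],[1,0,-5.1],[0,0,0]], "dr": [[0,0,0],[0,0,0],[0,-0.025,0],[0,-0.025,0],[0,0,0]], "fingers": [-1,-1,-1,-1,-1]}}

```text
clock: 8.5
position: [0.5404, -0.0591, 0.1662]
ee_rot: [179.8, 3.0, -5.9]
contact_force: [-1.9, -8.9, -1.4]
finger_gap: 0.0119
gripper_force: 45.0
```

Emit:
{"api": "move_arm", "payload": {"delta_pos": [[2,0,-10.2],[2,0,-10.2],[2,0,-10.2],[2,0,-10.2],[2,0,-10.2],[2,0,-10.2],[2,0,-10.2],[0,0,0]], "dr": [[0,-0.05,0],[0,-0.05,0],[0,-0.05,0],[0,-0.05,0],[0,-0.05,0],[0,-0.05,0],[0,-0.05,0],[0,0,0]], "fingers": [-1,-1,-1,-1,-1,-1,-1,-1]}}

```text
clock: 9.3
position: [0.5676, -0.062, 0.2327]
ee_rot: [179.7, 23.3, -6.1]
contact_force: [-3.6, -7.9, 1.5]
finger_gap: 0.0117
gripper_force: 45.0
```

Emit:
{"api": "move_arm", "payload": {"delta_pos": [[0,0,0],[0,0,0],[0,0,0],[0,0,0]], "dr": [[0,0,0],[0,0,0],[0,0,0],[0,0,0]], "fingers": [-1,-1,-1,-1]}}

```text
clock: 9.7
position: [0.5674, -0.0619, 0.2326]
ee_rot: [179.7, 23.0, -6.1]
contact_force: [-2.3, -7.7, -0.6]
finger_gap: 0.0117
gripper_force: 45.0
```

```bash
python3 - <<'E'
from h import *
from fit import cloud
np.set_printoptions(precision=4,suppress=True)
im,d=eyes.capture("side")
for n in("nose","latch_tab","jar"):
  for o in spotter.spot_point("side",n)[:1]:
    u,v=map(int,o["point"]);print(n,o["p"],o["point"],px2w("side",o["point"],d[v,u]))
cv2.imwrite("pics/c.png",cv2.resize(im[85:235,260:420],None,fx=4,fy=4,interpolation=2))
s=r.sense();print(s["position"],s["ee_rot"],s["contact_force"],s["finger_gap"])
E
```

```text
nose 0.96 [349.8, 161.5] [ 0.5383 -0.0537  0.1988]
latch_tab 0.51 [339.9, 146.7] [ 0.5695 -0.0451  0.2437]
jar 0.68 [327.5, 194.8] [ 0.619  -0.0509  0.0582]
[ 0.5674 -0.0619  0.2326] [179.7352  23.0383  -6.0954] [-1.8745 -7.5731 -1.    ] 0.01139195158209738
```

View pics/c.png

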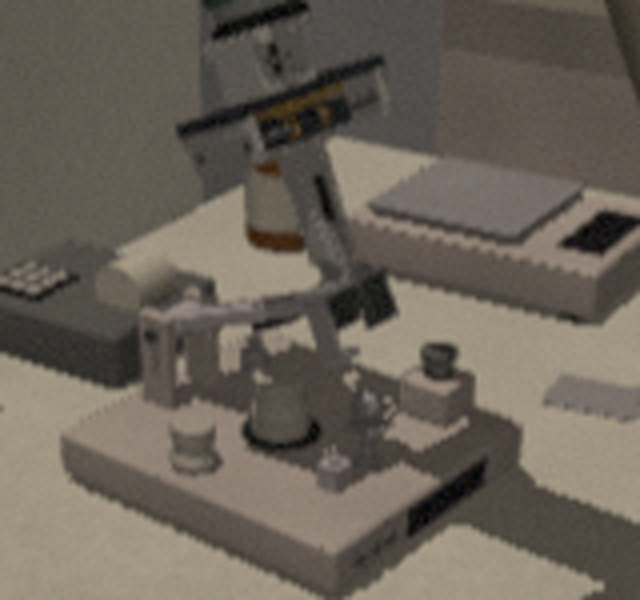

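The arm is up off its ball post with the tab still pinched. The TCP rose 76 mm, which puts the nose about 80 mm up. The jar at crop (280, 410) and the small jar at (193, 445) are standing on the mixer. It is holding still, so I'm handing in.

```bash
python3 -c "
from plant import r
s=r.sense();print(s['clock'],s['position'],s['finger_gap'],abs(s['dq']).max());print(r.hand_in())"
```

```text
9.9 [ 0.5674303  -0.06190879  0.2325819 ] 0.01139195158209738 0.10679139750793906
the job is handed in; nothing more can be done
None
```

I pushed the plunger to its hard stop, so the interlock pin dropped, then pulled the latch aside and lifted the arm; it is held still with its nose about 8 cm above rest, the jars look undisturbed, and the job was handed in at 9.9 s.

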